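Jack up the shaker's front for new feet

TASK

The front rubber feet of the white laboratory shaker are worn and a colleague is about to change them. Take the small red ratchet jack by its black carrying grip, set it on the bench with its round saddle squarely under the yellow lift pad at the middle of the shaker's front edge, and pump its handle, letting it come all the way up between strokes, until both front feet stand at least one centimetre clear of the bench. Finish while still holding the handle pressed fully down, so that the load stays on the jack; do not shove the shaker along and leave the new feet and the dish beside it where they lie.

Things in the scene. Friction and masses are not known exactly. Their poses are not given: they have to be found in the camera images.
- shaker: Orbital shaker, loose, about 3 kg: white housing 240 (x) x 280 (y) mm, grey front panel, 142 mm high with its rails, on four dark rubber feet 32 mm high. Origin on the bench under its lift pad; own x points from front panel to back (away from the robot within 0.2 rad), z up. Panel at x = -16 mm, knobs out to -27 mm, back at 226. Takes 12 to 19 N to lift at the pad.
- lift_point (a point): Centre of the underside of the yellow lift pad (64 x 56 mm, 6 mm thick) under the middle of the shaker's front edge, 27 mm above the bench at the start and 16 mm behind the front panel's face; the pad stands 16 mm out in front of the panel, where a yellow arrow points down to it. The saddle's centre within 12 mm of this point counts as under it.
- front_foot_left (a point): Middle of the underside of the front foot on the +y side; at bench height (z = 0) at the start.
- front_foot_right (a point): Middle of the underside of the front foot on the -y side; at bench height (z = 0) at the start.
- jack: Red ratchet jack, 0.94 kg, loose. Origin on the bench under its column; x along the low toe to the saddle, z up. Base x = -140 to 105 mm, 70 mm wide (toe 50). Column 40 mm wide, 112 high; on it the black carrying grip: x = -49 to -5, 28 wide in y, z = 110 to 151 mm. Grasp it from above across y, tips not below z = 114. Weight acts 15 mm behind the grip's middle. Carry low or slide along the bench.
- saddle (a point): Centre of the top of the round steel saddle (34 mm across) at the end of the toe, 75 mm ahead of the jack's origin along its x; 21 mm above the bench when down, so the toe passes under the 27 mm high lift pad only while the jack stands on the bench or less than 5 mm above it.
- ram (a joint): Lift of the ram with toe and saddle, m, 0 (down) to 0.033. A ratchet with 6 mm teeth: a full stroke of the handle raises it to about 8, 14, 20, 26, 32 mm in turn, and as the handle comes up it settles back 2 to 4 mm onto the next tooth. It cannot be lowered. The first 6 mm only take up the gap to the pad. Five full strokes use up the travel.
- handle (a joint): Pump handle, rad: 0 = up (rising backwards from its pivot at 0.28 rad), 0.45 = fully down on its stop (falling at 0.17 rad). A spring brings it up when let go. At the grip it takes about 2 N, 4 to 6 N under load; with much more than 10 N before the jack bears the load the jack may tip. Pivot at jack x = -30, z = 75 mm.
- handle_grip (a point): Point on top of the handle's black rubber grip (24 mm thick, the last 64 mm of the handle), 175 mm behind the pivot: press here with closed fingertips. About 135 mm above the bench with the handle up, 57 mm fully down, moving some 10 mm fore and aft on the way. The handle ends 23 mm behind it.
- new_foot_1: New light grey rubber foot, 37 mm across, 32 mm high with an 8 mm stud; leave alone. Origin at its underside.
- new_foot_2: The other new rubber foot, same size; leave alone.
- seal_dish: Petri dish with seal rings, 69 mm across, 16 mm high; leave alone.

How it is judged:
By the outcome, as a careful person would: the job done as asked, in the order asked, and still so for the second after the job is handed in, while the arm keeps its last pose, push and grip.
It also fails if it takes over 58 s, if anything falls off the work surface, if the arm or the gripper's body presses on something with over 40 N, if the wrist force passes 120 N, or if a joint passes its speed limit or range.

ROBOT

A 6-joint arm with a two-finger parallel gripper is mounted at the origin on a cart in front of the work surface, level with it; the furniture and walls round the work are solid. World frame = base frame: x ahead of the robot, y to its left, z up, the work surface at z = 0. Lengths are in m, angles in rad, forces in N, time in s.
With the tool pointing down it reaches from about 0.275 to 0.725 m from the base axis. Payload 15.9 kg.
Tool frame: the origin (TCP) lies on the front face of the gripper's body, between the roots of the fingers; the fingertips stand 73 mm ahead of it and the grasp point (between the pads) lies 54 mm ahead of it (arm.tip_extent is the distance from the TCP to the fingertips, in m); z points along the fingers, y is the line along which they close (so a half turn about z gives the same grasp; the last joint's range is limited). The gripper opens to 85 mm and grips with 20 to 120 N. Pads are 22 mm wide; open, the fingers measure 114 mm over their backs; the gripper's body (76 mm by 85 mm) begins 54 mm behind the grasp point. The pads swing forward as they close: fully open they stand 13 mm farther back than shut.
Start: joints at [1.316, 0.213, -0.034, 1.323, 0, 1.571], TCP at [0.126, 0.484, 0.304] pointing down, gripper open.
Joint ranges: [-2.98, 2.98], [-0.74, 1.72], [-1.14, 1.35], [-2.1, 2.04], [-1.57, 1.44], [-3.14, 3.14]. Speed limits (rad/s): [1.89, 1.89, 2.39, 2.57, 3.14, 3.14].

INTERFACE

Orientations are given as a 3x3 rotation matrix whose columns are the frame's x, y, z axes.
In Python, from workcell import arm gives the robot as it stands.
- The arm moves only by the shell command python3 -m jog 'ROWS' [OPENING] [FORCE]. ROWS is JSON, a list of rows, each a list of 6 numbers: the shift along the tool's x, y, z in m, then the turn, a rotation vector about the tool's x, y, z in rad. In form: [[tx, ty, tz, wx, wy, wz], ...]. A call has 1 to 12 rows; each row is the pose to reach, as a shift and turn from the pose commanded when the call began, along the tool's axes at that moment; what a row does not reach only later rows make up. A row lasts 1/12 s, in which the tool goes at most 41.7 mm and 7.16 degrees, less where a joint would pass 70% of its speed; a pose out of reach is approached as far as the arm can. A call with a gripper value outside its range is refused whole. OPENING is the gripper command: -1 is shut, 1 is fully open, values between are in proportion, set as the call begins (- or left out, the last holds). The fingers move at their own pace and stop on an object; FORCE is the grip in N (left out, the last holds). Time passes only in rows, so rows that repeat a pose let the fingers close. It gives the time, the measured TCP pose, the force, the opening and the grip force at its end, in the units of the state.
- arm.state(): the state, without advancing time (a new reading comes with each control period).
- arm.read_camera(name): name is "side" or "top"; returns the picture (420x560x3 uint8, red, green, blue); there is no depth.
- arm.get_calibration(name): a dict with "fx", "fy", "cx", "cy" (pixels), "distortion" ([k1, k2, p1, p2, k3] as OpenCV has them; the pictures are not rectified), "xyz" and "attitude" of the camera in the world. Camera axes: x right, y down, z forward; pixel columns grow to the right and rows downward; lengths in m; the calibration is good to about 2 mm. A picture is of the moment at which its call begins. get_calibration takes no time and is no camera call.
- arm.finish_job(): hands the job in; it is judged then, once.
The state is a dict: "clock": time; "q": joint angles; "dq": joint speeds; "effort": joint torques, N m; "ee_pos": TCP position; "ee_rot": TCP orientation; "force": force on the tool from outside, world axes, zero at the start; "wrist_torque": the same for the moment, N m; "width": finger opening in m; "grip_force": force on a finger pad.
Only numpy, scipy, OpenCV 4.12 (cv2) and the standard library are available. Lean on these libraries where they do the work, as an engineer would, in place of code of your own. Each camera call takes 0.05 s, during which the arm holds its last target. There are 200 camera calls.

## Working session

There is one attempt and no reset: what is moved stays moved. The work goes in short steps, Python scripts to look and compute and a shell command to move; the robot and the scene stay as the last step left them, time stands still between calls to the robot, and variables do not carry over. Pictures are saved under pics/ and viewed, at most 13 in all, crops included, and the job is handed in when it is done.

```bash
mkdir -p pics; ls; python3 - <<'E'
from workcell import arm
import cv2
for n in("top","side"):
    cv2.imwrite(f"pics/{n}0.png",arm.read_camera(n)[:,:,::-1]);print(n,arm.get_calibration(n))
s=arm.state();print(s)
E
```

```text
pics
top {'fx': 391.4559854986426, 'fy': 391.4559854986426, 'cx': 281.2260155197255, 'cy': 212.85372349660017, 'distortion': array([-0.02650583,  0.        ,  0.        ,  0.        ,  0.        ]), 'xyz': array([0.32958233, 0.01728487, 1.43578736]), 'attitude': array([[ 0.00376662, -0.98397239,  0.1782811 ],
       [-0.99994445, -0.00546125, -0.0090156 ],
       [ 0.00984474, -0.17823724, -0.98393829]])}
side {'fx': 432.6809630618094, 'fy': 432.6809630618094, 'cx': 276.78584549450017, 'cy': 210.50351240695687, 'distortion': array([-0.09065967,  0.        ,  0.        ,  0.        ,  0.        ]), 'xyz': array([0.47111432, 1.06286317, 0.58468162]), 'attitude': array([[-0.99838213, -0.00230237,  0.05681393],
       [-0.0526956 ,  0.41283238, -0.90928137],
       [-0.02136113, -0.91080411, -0.41228579]])}
{'clock': 0.1, 'q': array([ 1.31598833e+00,  2.13313045e-01, -3.49596152e-02,  1.32349148e+00,
       -8.82849120e-06,  1.57078612e+00]), 'dq': array([ 0.00025252, -0.00164619,  0.0023969 ,  0.00043974, -0.00138201,
       -0.00044077]), 'effort': array([ 2.99386324e-03, -6.87254977e+01,  4.87805843e+01,  1.24085852e-02,
        2.35588313e-04,  6.55557733e-05]), 'ee_pos': array([0.12597685, 0.48364404, 0.30347714]), 'ee_rot': array([[-9.67714286e-01,  2.52049609e-01, -2.35402869e-04],
       [ 2.52049718e-01,  9.67713831e-01, -9.38788272e-04],
       [-8.81860440e-06, -9.67812050e-04, -9.99999532e-01]]), 'force': array([-0.46022203,  0.16148981, -0.35992926]), 'wrist_torque': array([-0.02131188, -0.00063163, -0.01373285]), 'grip_force': 0.0, 'width': 0.08528391531232483}
```

View pics/top0.png

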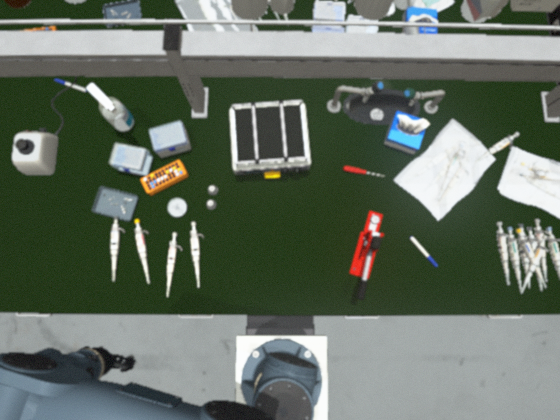

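View pics/side0.png

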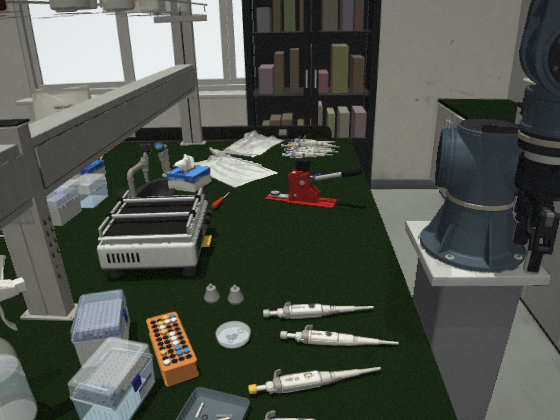

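The top view shows the jack at about (367,245), toe towards the shaker, and the yellow pad at (272,175). The side view shows the jack at (303,190), with the feet and dish near (225,310). Next I'll measure these.

```bash
cat > h.py <<'E'
from workcell import arm
import cv2,numpy as np
def ray(n,p):
    c=arm.get_calibration(n);K=np.array([[c['fx'],0,c['cx']],[0,c['fy'],c['cy']],[0,0,1]])
    u=cv2.undistortPoints(np.array(p,float).reshape(-1,1,2),K,c['distortion']).reshape(-1,2)
    return c['xyz'],np.c_[u,np.ones(len(u))]@c['attitude'].T
def plane(n,p,z):
    o,d=ray(n,p);return o+d*((z-o[2])/d[:,2])[:,None]
def proj(n,P):
    c=arm.get_calibration(n);K=np.array([[c['fx'],0,c['cx']],[0,c['fy'],c['cy']],[0,0,1]])
    R=c['attitude'].T;return cv2.projectPoints(np.array(P,float).reshape(-1,1,3),cv2.Rodrigues(R)[0],-R@c['xyz'],K,c['distortion'])[0].reshape(-1,2)
def tri(p,q):
    o1,d1=ray("top",[p]);o2,d2=ray("side",[q]);A=np.c_[d1[0],-d2[0]]
    t=np.linalg.lstsq(A,o2-o1,rcond=None)[0];a=o1+d1[0]*t[0];b=o2+d2[0]*t[1];return (a+b)/2,np.linalg.norm(a-b)
def mask(im,col):
    h=cv2.cvtColor(im,cv2.COLOR_RGB2HSV);H,S,V=cv2.split(h)
    if col=='red': return (((H<6)|(H>174))&(S>150)&(V>70)).astype(np.uint8)
    return ((H>18)&(H<32)&(S>150)&(V>90)).astype(np.uint8)
def blob(m,roi):
    x0,y0,x1,y1=roi;k=np.zeros_like(m);k[y0:y1,x0:x1]=m[y0:y1,x0:x1];return k
E
python3 - <<'E'
from h import *
t=cv2.imread("pics/top0.png")[:,:,::-1].copy();s=cv2.imread("pics/side0.png")[:,:,::-1].copy()
for n,im,roi in(("top",t,(340,200,390,310)),("side",s,(255,160,345,215))):
    m=blob(mask(im,'red'),roi);c=max(cv2.findContours(m,0,2)[0],key=cv2.contourArea)
    h=cv2.approxPolyDP(cv2.convexHull(c),1.5,True).reshape(-1,2);print(n,h.tolist());print(plane(n,h,.01).round(3).tolist())
for n,im,roi in(("top",t,(250,165,295,190)),("side",s,(190,220,225,260))):
    m=blob(mask(im,'y'),roi);ys,xs=np.nonzero(m);r=cv2.minAreaRect(np.c_[xs,ys].astype(np.float32));print(n,len(xs),r,xs.min(),xs.max(),ys.min(),ys.max())
a=cv2.resize(t[195:310,330:400],None,fx=5,fy=5,interpolation=cv2.INTER_CUBIC)
b=cv2.resize(t[90:190,220:320],None,fx=4,fy=4,interpolation=cv2.INTER_CUBIC)
o=np.zeros((575,760,3),np.uint8);o[:575,:350]=a;o[:400,360:760]=b
cv2.imwrite("pics/c1.png",o[:,:,::-1])
a=cv2.resize(s[150:220,250:370],None,fx=5,fy=5,interpolation=cv2.INTER_CUBIC)
b=cv2.resize(s[180:290,90:230],None,fx=2,fy=2)
o=np.zeros((575,605,3),np.uint8);o[:350,:600]=a;o[352:572,:280]=b
cv2.imwrite("pics/c2.png",o[:,:,::-1])
E
```

```text
top [[373, 211], [382, 216], [361, 275], [359, 276], [350, 273], [360, 233], [369, 211]]
[[0.597, -0.337, 0.01], [0.578, -0.37, 0.01], [0.361, -0.285, 0.01], [0.358, -0.277, 0.01], [0.368, -0.245, 0.01], [0.514, -0.286, 0.01], [0.597, -0.322, 0.01]]
side [[265, 198], [294, 169], [309, 171], [336, 201], [332, 207]]
[[0.596, -0.309, 0.01], [0.502, -0.615, 0.01], [0.441, -0.59, 0.01], [0.355, -0.283, 0.01], [0.371, -0.233, 0.01]]
top 120 ((272.0, 174.5), (7.0, 16.0), 90.0) 264 280 171 178
side 85 ((206.69810485839844, 240.5565948486328), (7.1427483558654785, 13.0492525100708), 15.945395469665527) 202 211 235 246
```

View pics/c1.png

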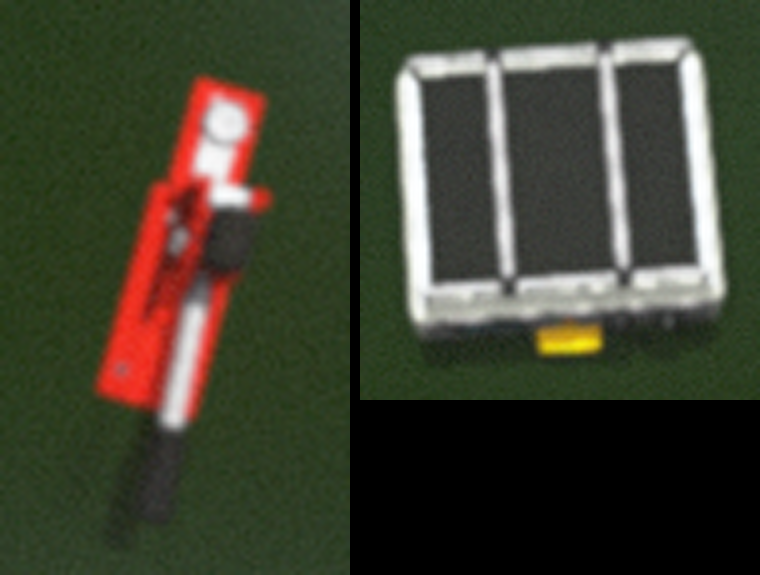

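View pics/c2.png

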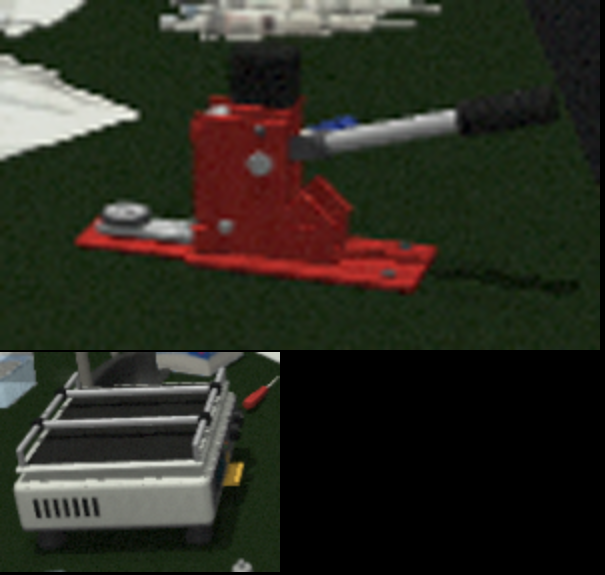

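The crops show these top-view pixels: saddle (375.4,219.4), black grip top centre (376,243) and base rear corners (350,273.5)/(368,278). The pad spans columns 264–280 with its front edge at row 178. The jack's grip is on top of the column and the handle rises backwards.

```bash
python3 - <<'E'
from h import *
sad=plane("top",[[375.4,219.4]],.021)[0];print("saddle",sad, tri([375.4,219.4],[275,192]), plane("side",[[275,192]],.021))
g=plane("top",[[376,243]],.145)[0];print("grip",g)
rc=plane("top",[[349.6,273.6],[368,278]],.008);print("rear",rc,rc.mean(0))
fc=plane("top",[[371,211],[382.5,214.5]],.008);print("front",fc,fc.mean(0))
a=rc.mean(0);b=fc.mean(0);d=(b-a)[:2];print("len",np.linalg.norm(d),"yaw",np.arctan2(d[1],d[0]))
d=sad[:2]-a[:2];print("len215",np.linalg.norm(d),"yaw",np.arctan2(d[1],d[0]))
hg=plane("top",[[330+153/5,195+520/5]],.14)[0];print("handle end",hg)
t=cv2.imread("pics/top0.png")[:,:,::-1]
m=blob(mask(t,'y'),(250,165,295,190));ys,xs=np.nonzero(m)
print([(y,xs[ys==y].min(),xs[ys==y].max()) for y in range(171,179)])
print("pad bottom front corners",plane("top",[[263.5,178.5],[280.5,178]],.027),plane("side",[[211.5,240]],.03))
# shaker body upper corners (crop px/4+off) at rails height .14
c=np.array([[400,60],[692,42],[724,300],[415,322]],float)/4+[220-90,90]
P=plane("top",c,.13);print(P.round(3).tolist())
for i,j in((3,2),(0,1),(3,0),(2,1)):
    v=P[j]-P[i];print(np.linalg.norm(v),np.arctan2(v[1],v[0]))
E
```

```text
saddle [ 0.563392   -0.34201907  0.021     ] (array([ 0.56373108, -0.34261966,  0.01862644]), np.float64(0.00010492798825215073)) [[ 0.56328979 -0.33670502  0.021     ]]
grip [ 0.46353461 -0.30945955  0.145     ]
rear [[ 0.36637551 -0.2439433   0.008     ]
 [ 0.35079726 -0.31025768  0.008     ]] [ 0.35858639 -0.27710049  0.008     ]
front [[ 0.59715589 -0.33008879  0.008     ]
 [ 0.58415195 -0.3726075   0.008     ]] [ 0.59065392 -0.35134814  0.008     ]
len 0.24365560638963815 yaw -0.3096483938803947
len215 0.21484823238674555 yaw -0.3069579760396474
handle end [ 0.28135437 -0.25355684  0.14      ]
[(171, np.int64(271), np.int64(278)), (172, np.int64(265), np.int64(280)), (173, np.int64(264), np.int64(280)), (174, np.int64(264), np.int64(280)), (175, np.int64(264), np.int64(280)), (176, np.int64(264), np.int64(280)), (177, np.int64(264), np.int64(279)), (178, np.int64(265), np.int64(277))]
pad bottom front corners [[0.71420974 0.07073621 0.027     ]
 [0.71653118 0.0075722  0.027     ]] [[0.71553211 0.03530185 0.03      ]]
[[0.957, 0.19, 0.13], [0.976, -0.071, 0.13], [0.736, -0.097, 0.13], [0.714, 0.17, 0.13]]
0.2682480638543522 -1.4903574264577357
0.2617738502263837 -1.496601560529865
0.2435358394511403 0.08157602231675241
0.24199547346697328 0.10836142552342123
```

```bash
cat >> h.py <<'E'
from scipy.spatial.transform import Rotation as Ro
def to(x,y,z,yaw):
    "row to TCP target; yaw = world angle of tool y (mod pi), tool pointing down"
    s=arm.state();R=np.array(s['ee_rot']);cur=np.arctan2(R[1,1],R[0,1])
    yaw+=np.pi*round((cur-yaw)/np.pi);c,n=np.cos(yaw),np.sin(yaw)
    Rt=np.array([[-n,c,0],[c,n,0],[0,0,-1.]])
    print("row",(R.T@(np.array([x,y,z])-s['ee_pos'])).round(4).tolist(),Ro.from_matrix(R.T@Rt).as_rotvec().round(4).tolist(),"t",round(s['clock'],2),"pos",s['ee_pos'].round(4),"q",s['q'].round(2),"F",s['force'].round(1),"w",round(s['width'],4),"g",s['grip_force'])
E
python3 -m jog '[[-0.529,-0.684,0,0,0,0.053],[-0.529,-0.684,0,0,0,0.053],[-0.529,-0.684,0,0,0,0.053],[-0.529,-0.684,0,0,0,0.053],[-0.529,-0.684,0,0,0,0.053],[-0.529,-0.684,0,0,0,0.053],[-0.529,-0.684,0,0,0,0.053],[-0.529,-0.684,0,0,0,0.053],[-0.529,-0.684,0,0,0,0.053],[-0.529,-0.684,0,0,0,0.053],[-0.529,-0.684,0,0,0,0.053],[-0.529,-0.684,0,0,0,0.053]]'
python3 -c "
from h import *
to(.4655,-.311,.26,1.263)"
```

```text
clock: 1.1
ee_pos: [0.3097, 0.0566, 0.304]
ee_rot: [[-0.953, 0.303, 0.0], [0.303, 0.953, 0.0], [-0.0, 0.0, -1.0]]
force: [1.1, 0.0, 0.2]
width: 0.0853
grip_force: 0.0
row [-0.2598, -0.3031, 0.044] [0.0003, 0.0002, 0.0001] t 1.1 pos [0.3097 0.0566 0.304 ] q [ 0.18 -0.17 -0.43  1.31  0.    0.49] F [1.1 0.  0.2] w 0.0853 g 0.0
```

```bash

python3 -m jog '[[-0.26,-0.303,0.044,0,0,0],[-0.26,-0.303,0.044,0,0,0],[-0.26,-0.303,0.044,0,0,0],[-0.26,-0.303,0.044,0,0,0],[-0.26,-0.303,0.044,0,0,0],[-0.26,-0.303,0.044,0,0,0],[-0.26,-0.303,0.044,0,0,0],[-0.26,-0.303,0.044,0,0,0],[-0.26,-0.303,0.044,0,0,0],[-0.26,-0.303,0.044,0,0,0],[-0.26,-0.303,0.044,0,0,0],[-0.26,-0.303,0.044,0,0,0]]'
python3 - <<'E'
from h import *
to(.4655,-.311,.19,1.263)
t=arm.read_camera("top");s=arm.read_camera("side")
a=cv2.resize(t[195:310,320:420],None,fx=4,fy=4,interpolation=cv2.INTER_CUBIC)
b=cv2.resize(s[110:220,240:340],None,fx=4,fy=4,interpolation=cv2.INTER_CUBIC)
o=np.zeros((460,800,3),np.uint8);o[:460,:400]=a;o[:440,400:]=b
cv2.imwrite("pics/c3.png",o[:,:,::-1])
E
```

```text
clock: 2.1
ee_pos: [0.4655, -0.3104, 0.2586]
ee_rot: [[-0.952, 0.305, -0.002], [0.305, 0.952, 0.001], [0.002, 0.001, -1.0]]
force: [-0.2, 0.5, -0.9]
width: 0.0854
grip_force: 0.0
row [-0.0004, -0.0006, 0.0686] [0.0006, -0.0021, -0.0019] t 2.1 pos [ 0.4655 -0.3104  0.2586] q [-0.59  0.35  0.03  1.26 -0.   -0.28] F [-0.2  0.5 -0.9] w 0.0854 g 0.0
```

View pics/c3.png

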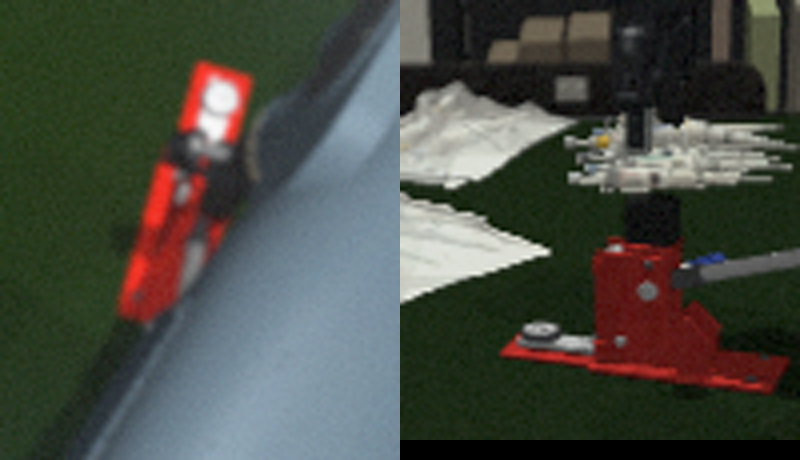

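The gripper is above the black grip. In the side crop the near finger is at (638,130) and the grip top at (652,200), which fits the yawed tool. Now I'll descend and close.

```bash

python3 -m jog '[[0,0,0.035,0,0,0],[0,0,0.055,0,0,0],[0,0,0.068,0,0,0],[0,0,0.068,0,0,0],[0,0,0.068,0,0,0]]'
python3 -m jog '[[0,0,0,0,0,0],[0,0,0,0,0,0],[0,0,0,0,0,0],[0,0,0,0,0,0],[0,0,0,0,0,0],[0,0,0,0,0,0],[0,0,0,0,0,0],[0,0,0,0,0,0]]' -1 60
python3 -c "
from h import *
to(.4655,-.311,.202,1.263)"
```

```text
clock: 2.62
ee_pos: [0.4654, -0.3082, 0.1925]
ee_rot: [[-0.953, 0.302, -0.0], [0.302, 0.953, 0.0], [0.0, 0.0, -1.0]]
force: [0.1, 0.3, 0.4]
width: 0.0849
grip_force: 0.0
clock: 3.28
ee_pos: [0.4658, -0.3097, 0.1925]
ee_rot: [[-0.953, 0.303, 0.001], [0.303, 0.953, -0.001], [-0.001, -0.001, -1.0]]
force: [-2.8, -2.6, 6.1]
width: 0.0271
grip_force: 60.8
row [-0.0001, -0.0013, -0.0095] [-0.0007, 0.0009, -0.0003] t 3.28 pos [ 0.4658 -0.3097  0.1925] q [-0.59  0.38 -0.1   1.1  -0.   -0.28] F [-2.8 -2.6  6.1] w 0.0271 g 60.82019805908203
```

```bash

python3 -m jog '[[0,0,-0.006,0,0,0],[0,0,-0.012,0,0,0],[0,0,-0.012,0,0,0]]'
python3 -c "
from h import *
to(.5352,.0247,.2045,1.651)"
```

```text
clock: 3.53
ee_pos: [0.4657, -0.3093, 0.2048]
ee_rot: [[-0.953, 0.303, 0.0], [0.303, 0.953, -0.0], [-0.0, 0.0, -1.0]]
force: [0.5, 0.3, -8.4]
width: 0.0273
grip_force: 60.4
row [0.035, 0.3393, 0.0003] [0.0, 0.0004, -0.388] t 3.53 pos [ 0.4657 -0.3093  0.2048] q [-0.59  0.37 -0.07  1.13  0.   -0.28] F [ 0.5  0.3 -8.4] w 0.0273 g 60.362974405288696
```

```bash

python3 -m jog '[[0.001,0.012,0,0,0,-0.013],[0.004,0.035,0,0,0,-0.04],[0.007,0.069,0,0,0,-0.08],[0.011,0.104,0,0,0,-0.12],[0.015,0.14,0,0,0,-0.16],[0.018,0.176,0,0,0,-0.2],[0.022,0.212,0,0,0,-0.24],[0.026,0.248,0,0,0,-0.284],[0.029,0.284,0,0,0,-0.325],[0.033,0.315,0,0,0,-0.36],[0.0345,0.333,0,0,0,-0.38],[0.035,0.339,0,0,0,-0.388]]'
python3 -m jog '[[0,0,0,0,0,0],[0,0,0,0,0,0],[0,0,0,0,0,0]]'
python3 - <<'E'
from h import *
to(.5352,.0247,.193,1.651)
t=arm.read_camera("top");s=arm.read_camera("side")
cv2.imwrite("pics/t4.png",t[:,:,::-1]);cv2.imwrite("pics/s4.png",s[:,:,::-1])
a=cv2.resize(t[130:270,220:320],None,fx=4,fy=4,interpolation=cv2.INTER_CUBIC)
b=cv2.resize(s[170:270,190:290],None,fx=4,fy=4,interpolation=cv2.INTER_CUBIC)
o=np.zeros((560,800,3),np.uint8);o[:560,:400]=a;o[:400,400:]=b
cv2.imwrite("pics/c4.png",o[:,:,::-1])
E
```

```text
clock: 4.53
ee_pos: [0.535, 0.0278, 0.2036]
ee_rot: [[-0.996, -0.085, -0.0], [-0.085, 0.996, 0.001], [0.0, 0.001, -1.0]]
force: [-0.1, 0.2, -9.2]
width: 0.0274
grip_force: 61.7
clock: 4.78
ee_pos: [0.5347, 0.0236, 0.2038]
ee_rot: [[-0.997, -0.079, -0.0], [-0.079, 0.997, -0.0], [0.0, -0.0, -1.0]]
force: [-0.3, 0.6, -8.8]
width: 0.0269
grip_force: 61.7
row [-0.0006, 0.0011, 0.0108] [-0.0003, -0.0005, -0.0012] t 4.78 pos [0.5347 0.0236 0.2038] q [ 0.04  0.32 -0.14  1.1  -0.   -0.03] F [-0.3  0.6 -8.8] w 0.0269 g 61.70356035232544
```

View pics/c4.png

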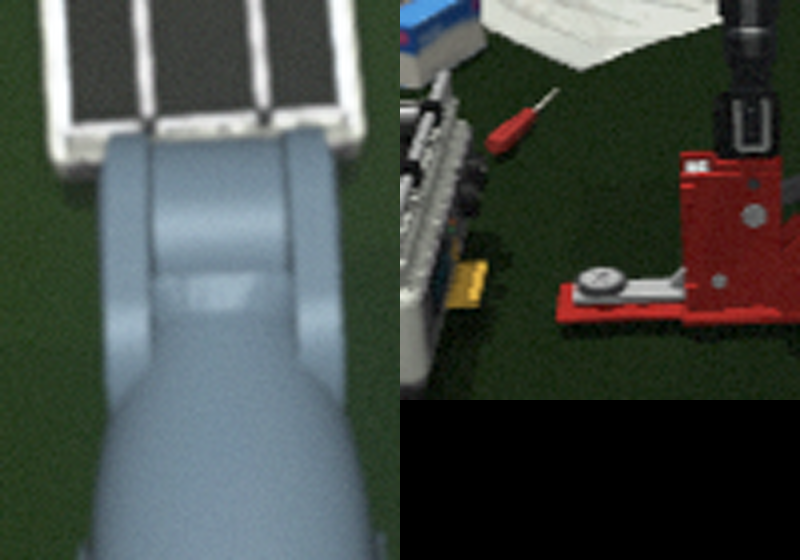

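The top view is blocked by the arm. The side view shows the saddle at pixel (240,239) and the pad ahead of it at (207,240). I'll check the saddle there against the prediction.

```bash
python3 - <<'E'
from h import *
print(proj("side",[[.637,.0306,.032]]),plane("side",[[240,238.7]],.032))
# pad front edge mid, and pad side corner (+y) in side view
u=np.array([np.cos(.08),np.sin(.08)]);v=np.array([-u[1],u[0]]);L=np.array([.7473,.0417])
for a,b,z in((-.032,.028,.033),(-.032,-.028,.033),(-.032,.028,.027),(-.016,.028,.033)):
    print(a,b,proj("side",[[*(L+a*u+b*v),z]]),proj("top",[[*(L+a*u+b*v),z]]))
E
```

```text
[[240.24315198 238.75203936]] [[0.63770446 0.03031029 0.032     ]]
-0.032 0.028 [[210.03000894 244.67703147]] [[264.43593404 178.35050241]]
-0.032 -0.028 [[212.29581838 234.92580094]] [[279.52602482 177.27360581]]
-0.032 0.028 [[210.22552744 246.65346289]] [[264.48811394 178.77822711]]
-0.016 0.028 [[204.02689087 244.85518849]] [[264.14099393 174.18544642]]
```

```bash

python3 -m jog '[[0,0.001,0.005,0,0,0],[0,0.001,0.01,0,0,0],[0,0.001,0.01,0,0,0]]'
python3 -c "
from h import *
to(.6447,.0347,.1935,1.651)"
```

```text
clock: 5.13
ee_pos: [0.5345, 0.025, 0.1928]
ee_rot: [[-0.997, -0.079, -0.001], [-0.079, 0.997, -0.0], [0.001, 0.0, -1.0]]
force: [-0.0, -0.3, -9.6]
width: 0.0275
grip_force: 61.7
row [-0.1106, 0.0009, -0.0008] [0.0, -0.0011, -0.0006] t 5.13 pos [0.5345 0.025  0.1928] q [ 0.05  0.33 -0.16  1.08 -0.   -0.03] F [-0.  -0.3 -9.6] w 0.0275 g 61.66356325149536
```

```bash

python3 -m jog '[[-0.008,0,-0.0005,0,0,0],[-0.02,0,-0.0005,0,0,0],[-0.033,0,-0.0005,0,0,0],[-0.046,0,-0.0005,0,0,0],[-0.059,0,-0.0005,0,0,0],[-0.072,0,-0.0005,0,0,0],[-0.085,0.001,-0.0005,0,0,0],[-0.097,0.001,-0.0005,0,0,0],[-0.106,0.001,-0.0005,0,0,0],[-0.11,0.001,-0.0005,0,0,0],[-0.11,0.001,-0.0005,0,0,0],[-0.11,0.001,-0.0005,0,0,0]]'
python3 - <<'E'
from h import *
to(.6447,.0347,.1925,1.651)
s=arm.read_camera("side");t=arm.read_camera("top")
b=cv2.resize(s[170:270,90:290],None,fx=4,fy=4,interpolation=cv2.INTER_CUBIC)
cv2.imwrite("pics/c5.png",b[:,:,::-1])
m=blob(mask(s,'y'),(190,220,225,260));ys,xs=np.nonzero(m);print(len(xs),xs.min(),xs.max(),ys.min(),ys.max())
E
```

```text
clock: 6.13
ee_pos: [0.6443, 0.0352, 0.1941]
ee_rot: [[-0.997, -0.08, -0.001], [-0.08, 0.997, -0.0], [0.001, 0.0, -1.0]]
force: [0.2, 0.2, -9.6]
width: 0.0268
grip_force: 61.8
row [-0.0004, -0.0005, 0.0016] [0.0, -0.0007, -0.0001] t 6.13 pos [0.6443 0.0352 0.1941] q [ 0.05  0.55  0.18  1.2   0.   -0.03] F [ 0.2  0.2 -9.6] w 0.0268 g 61.76656723022461
85 202 211 235 246
```

View pics/c5.png

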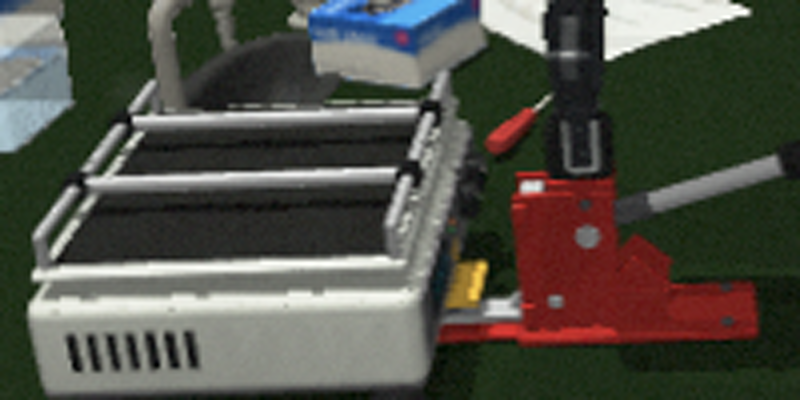

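The toe is under the pad and the pad hasn't moved (columns 202–211). I'll lower the jack, release it and lift off.

```bash

python3 -m jog '[[0,0,0.001,0,0,0],[0,0,0.0018,0,0,0],[0,0,0.0018,0,0,0]]'
python3 -m jog '[[0,0,0,0,0,0],[0,0,0,0,0,0],[0,0,0,0,0,0],[0,0,0,0,0,0],[0,0,0,0,0,0],[0,0,0,0,0,0]]' 1
python3 -m jog '[[0,0,-0.02,0,0,0],[0,0,-0.05,0,0,0],[0,0,-0.08,0,0,0],[0,0,-0.08,0,0,0]]'
python3 -c "
from h import *
to(.6447-.1777,.0347-.0155,.223,1.651)"
```

```text
clock: 6.48
ee_pos: [0.6442, 0.0352, 0.1926]
ee_rot: [[-0.997, -0.08, -0.0], [-0.08, 0.997, 0.0], [0.0, 0.0, -1.0]]
force: [-0.1, -0.0, -9.1]
width: 0.0271
grip_force: 62.0
clock: 6.98
ee_pos: [0.6446, 0.0352, 0.1929]
ee_rot: [[-0.997, -0.08, 0.0], [-0.08, 0.997, 0.0], [-0.0, -0.0, -1.0]]
force: [0.1, 0.5, -0.1]
width: 0.0857
grip_force: 0.0
clock: 7.32
ee_pos: [0.6459, 0.0353, 0.2786]
ee_rot: [[-0.997, -0.08, 0.007], [-0.08, 0.997, 0.0], [-0.007, -0.0, -1.0]]
force: [0.9, -0.4, 0.3]
width: 0.0854
grip_force: 0.0
row [0.18, -0.0017, 0.0543] [-0.0002, 0.0075, -0.0] t 7.32 pos [0.6459 0.0353 0.2786] q [ 0.05  0.53  0.36  1.39 -0.   -0.03] F [ 0.9 -0.4  0.3] w 0.0854 g 0.0
```

```bash

python3 -m jog '[[0.03,0,0,0,0,0],[0.07,0,0,0,0,0],[0.11,-0.001,0,0,0,0],[0.15,-0.001,0.02,0,0,0],[0.178,-0.001,0.045,0,0,0],[0.178,-0.001,0.054,0,0,0],[0.178,-0.001,0.054,0,0,0],[0.178,-0.001,0.054,0,0,0]]' -1 30
python3 - <<'E'
from h import *
to(.468,.0198,.208,1.651)
s=arm.read_camera("side");t=arm.read_camera("top")
b=cv2.resize(s[150:270,190:390],None,fx=3,fy=3,interpolation=cv2.INTER_CUBIC)
a=cv2.resize(t[160:240,220:320],None,fx=3,fy=3,interpolation=cv2.INTER_CUBIC)
o=np.zeros((600,600,3),np.uint8);o[:360]=b;o[360:,:300]=a
cv2.imwrite("pics/c6.png",o[:,:,::-1])
E
```

```text
clock: 7.98
ee_pos: [0.4677, 0.02, 0.2192]
ee_rot: [[-0.997, -0.08, 0.001], [-0.08, 0.997, 0.0], [-0.001, -0.0, -1.0]]
force: [0.3, -0.4, 1.0]
width: 0.0
grip_force: 0.0
row [-0.0003, -0.0002, 0.0112] [-0.0, 0.0009, -0.0001] t 7.98 pos [0.4677 0.02   0.2192] q [ 0.04  0.18 -0.29  1.1  -0.   -0.04] F [ 0.3 -0.4  1. ] w 0.0 g 0.0
```

View pics/c6.png

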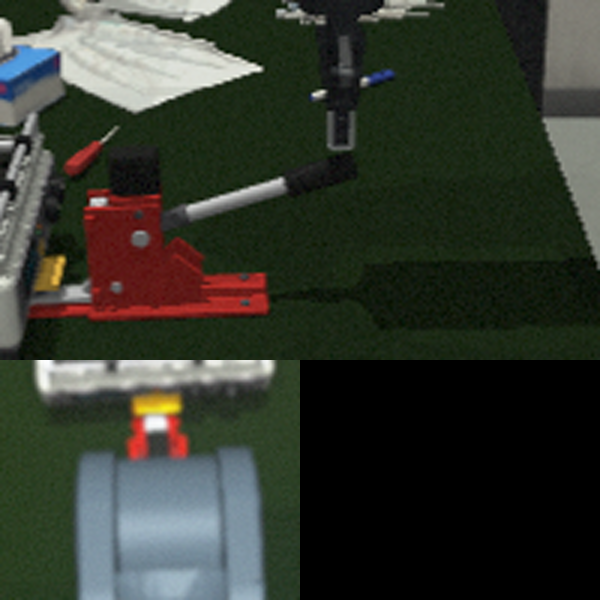

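Both views agree. The closed tips are just above the rear grip and the toe is centred under the pad. Now the first stroke, following the handle's arc.

```bash

python3 -m jog '[[-0.006,0,0.004,0,0,0],[-0.008,0,0.01,0,0,0],[-0.007,0,0.018,0,0,0],[-0.006,0,0.027,0,0,0],[-0.004,0,0.036,0,0,0],[-0.003,0,0.045,0,0,0],[-0.001,0,0.054,0,0,0],[0,0,0.063,0,0,0],[0,0,0.071,0,0,0],[0,0,0.078,0,0,0],[0,0,0.084,0,0,0],[0,0,0.087,0,0,0]]'
python3 -m jog '[[0,0,0.001,0,0,0],[0,0,0.002,0,0,0]]'
python3 - <<'E'
from h import *
to(.468,.0198,.130,1.651)
s=arm.read_camera("side")
cv2.imwrite("pics/s7.png",s[:,:,::-1])
b=cv2.resize(s[150:270,190:390],None,fx=4,fy=4,interpolation=cv2.INTER_CUBIC)
cv2.imwrite("pics/c7.png",b[:,:,::-1])
E
```

```text
clock: 9.08
ee_pos: [0.4673, 0.02, 0.131]
ee_rot: [[-0.997, -0.08, 0.0], [-0.08, 0.997, 0.0], [-0.0, 0.0, -1.0]]
force: [1.1, 0.7, 4.8]
width: 0.0001
grip_force: 2.5
clock: 9.25
ee_pos: [0.4674, 0.02, 0.1298]
ee_rot: [[-0.997, -0.08, 0.001], [-0.08, 0.997, 0.0], [-0.001, 0.0, -1.0]]
force: [0.2, 0.1, 7.8]
width: 0.0004
grip_force: 3.8
row [-0.0006, -0.0002, -0.0002] [0.0, 0.0005, -0.0] t 9.25 pos [0.4674 0.02   0.1298] q [ 0.04  0.26 -0.44  0.87  0.   -0.04] F [0.2 0.1 7.8] w 0.0004 g 3.830445595085621
```

View pics/c7.png

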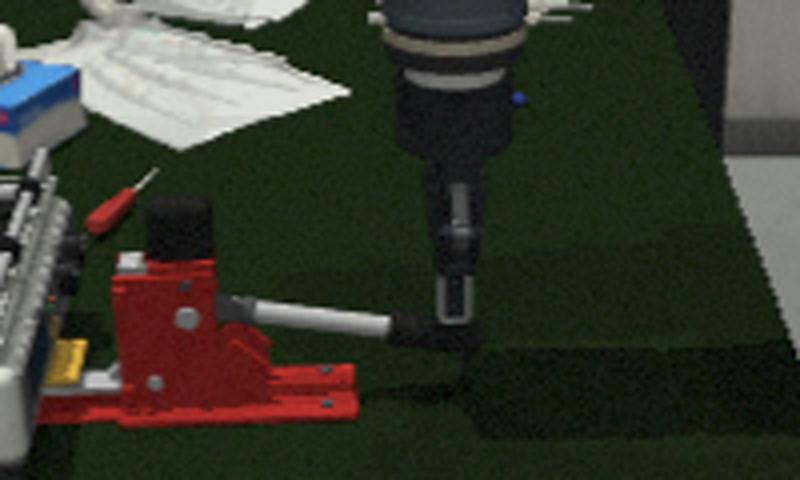

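The handle is fully down (TCP z 0.130, force rising at the stop) and the jack stands flat. Stroke 2.

```bash

python3 -m jog '[[0,0,-0.008,0,0,0],[0,0,-0.02,0,0,0],[-0.001,0,-0.033,0,0,0],[-0.003,0,-0.046,0,0,0],[-0.005,0,-0.059,0,0,0],[-0.007,0,-0.072,0,0,0],[-0.008,0,-0.083,0,0,0],[-0.008,0,-0.09,0,0,0],[-0.008,0,-0.09,0,0,0],[-0.008,0,-0.09,0,0,0]]'
python3 -m jog '[[0,0,0.01,0,0,0],[0.001,0,0.018,0,0,0],[0.002,0,0.027,0,0,0],[0.004,0,0.036,0,0,0],[0.005,0,0.045,0,0,0],[0.007,0,0.054,0,0,0],[0.008,0,0.063,0,0,0],[0.008,0,0.071,0,0,0],[0.008,0,0.078,0,0,0],[0.008,0,0.084,0,0,0],[0.008,0,0.088,0,0,0],[0.008,0,0.09,0,0,0]]'
python3 -m jog '[[0,0,0.001,0,0,0],[0,0,0.001,0,0,0]]'
python3 - <<'E'
from h import *
to(.468,.0198,.130,1.651)
s=arm.read_camera("side")
m=blob(mask(s,'y'),(190,220,225,260));ys,xs=np.nonzero(m);print(len(xs),xs.min(),xs.max(),ys.min(),ys.max(),xs.mean(),ys.mean())
E
```

```text
clock: 10.13
ee_pos: [0.475, 0.0206, 0.2196]
ee_rot: [[-0.997, -0.08, 0.0], [-0.08, 0.997, -0.0], [-0.0, -0.0, -1.0]]
force: [0.6, -0.8, -0.6]
width: -0.0005
grip_force: 0.0
clock: 11.13
ee_pos: [0.4675, 0.02, 0.1293]
ee_rot: [[-0.997, -0.08, 0.001], [-0.08, 0.997, 0.0], [-0.001, -0.0, -1.0]]
force: [1.3, -0.1, 12.0]
width: 0.0001
grip_force: 6.1
clock: 11.3
ee_pos: [0.4676, 0.02, 0.129]
ee_rot: [[-0.997, -0.08, 0.001], [-0.08, 0.997, 0.0], [-0.001, -0.0, -1.0]]
force: [-1.5, 0.4, 14.0]
width: -0.0002
grip_force: 7.2
row [-0.0004, -0.0002, -0.001] [-0.0001, 0.0011, -0.0] t 11.3 pos [0.4676 0.02   0.129 ] q [ 0.04  0.26 -0.44  0.87 -0.   -0.04] F [-1.5  0.4 14. ] w -0.0002 g 7.226511016488075
82 202 211 232 243 206.17073170731706 237.71951219512195
```

The pad rose about 3 px, which matches 8 mm. Stroke 3.

```bash

python3 -m jog '[[0,0,-0.008,0,0,0],[0,0,-0.02,0,0,0],[-0.001,0,-0.033,0,0,0],[-0.003,0,-0.046,0,0,0],[-0.005,0,-0.059,0,0,0],[-0.007,0,-0.072,0,0,0],[-0.008,0,-0.083,0,0,0],[-0.008,0,-0.091,0,0,0],[-0.008,0,-0.091,0,0,0],[-0.008,0,-0.091,0,0,0]]'
python3 -m jog '[[0,0,0.01,0,0,0],[0.001,0,0.018,0,0,0],[0.002,0,0.027,0,0,0],[0.004,0,0.036,0,0,0],[0.005,0,0.045,0,0,0],[0.007,0,0.054,0,0,0],[0.008,0,0.063,0,0,0],[0.008,0,0.071,0,0,0],[0.008,0,0.078,0,0,0],[0.008,0,0.084,0,0,0],[0.008,0,0.088,0,0,0],[0.008,0,0.09,0,0,0]]'
python3 -m jog '[[0,0,0.001,0,0,0],[0,0,0.001,0,0,0]]'
python3 - <<'E'
from h import *
to(.468,.0198,.130,1.651)
s=arm.read_camera("side")
m=blob(mask(s,'y'),(190,220,225,260));ys,xs=np.nonzero(m);print(len(xs),xs.min(),xs.max(),ys.min(),ys.max(),xs.mean(),ys.mean())
a=cv2.imread("pics/side0.png")[:,:,::-1][190:290,90:240]
o=np.vstack([cv2.resize(x,(450,300),interpolation=cv2.INTER_CUBIC) for x in(a,s[190:290,90:240])])
cv2.imwrite("pics/c8.png",o[:,:,::-1])
E
```

```text
clock: 12.18
ee_pos: [0.475, 0.0206, 0.2193]
ee_rot: [[-0.997, -0.08, -0.0], [-0.08, 0.997, 0.0], [0.0, 0.0, -1.0]]
force: [-0.0, -0.3, -0.7]
width: 0.0002
grip_force: 0.0
clock: 13.18
ee_pos: [0.4674, 0.02, 0.1292]
ee_rot: [[-0.997, -0.08, 0.0], [-0.08, 0.997, 0.0], [-0.0, -0.0, -1.0]]
force: [2.5, 0.9, 12.4]
width: -0.0005
grip_force: 6.3
clock: 13.35
ee_pos: [0.4676, 0.02, 0.1289]
ee_rot: [[-0.997, -0.08, 0.001], [-0.08, 0.997, 0.0], [-0.001, -0.0, -1.0]]
force: [-1.6, -0.3, 15.6]
width: -0.0001
grip_force: 7.4
row [-0.0004, -0.0002, -0.0011] [-0.0, 0.001, -0.0] t 13.35 pos [0.4676 0.02   0.1289] q [ 0.04  0.26 -0.44  0.87  0.   -0.04] F [-1.6 -0.3 15.6] w -0.0001 g 7.36152783036232
83 201 210 230 241 205.89156626506025 235.55421686746988
```

View pics/c8.png

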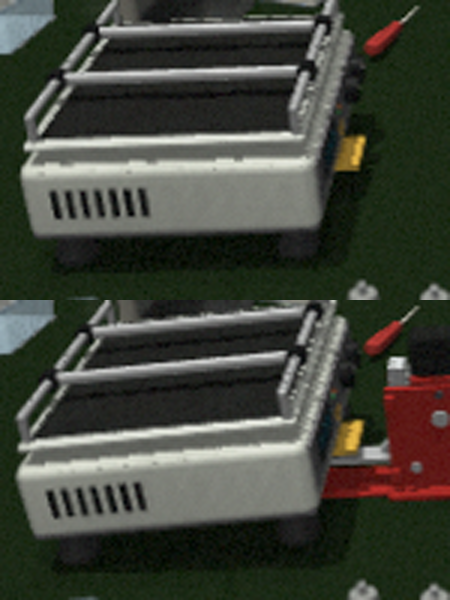

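The front edge is visibly up by about 5 px, roughly 15 mm at the pad and 11–12 mm at the feet. That is marginal, so I'll do a fourth stroke.

```bash

python3 -m jog '[[0,0,-0.008,0,0,0],[0,0,-0.02,0,0,0],[-0.001,0,-0.033,0,0,0],[-0.003,0,-0.046,0,0,0],[-0.005,0,-0.059,0,0,0],[-0.007,0,-0.072,0,0,0],[-0.008,0,-0.083,0,0,0],[-0.008,0,-0.091,0,0,0],[-0.008,0,-0.091,0,0,0],[-0.008,0,-0.091,0,0,0]]'
python3 -m jog '[[0,0,0.01,0,0,0],[0.001,0,0.018,0,0,0],[0.002,0,0.027,0,0,0],[0.004,0,0.036,0,0,0],[0.005,0,0.045,0,0,0],[0.007,0,0.054,0,0,0],[0.008,0,0.063,0,0,0],[0.008,0,0.071,0,0,0],[0.008,0,0.078,0,0,0],[0.008,0,0.084,0,0,0],[0.008,0,0.088,0,0,0],[0.008,0,0.09,0,0,0]]'
python3 -m jog '[[0,0,0.001,0,0,0],[0,0,0.001,0,0,0],[0,0,0.001,0,0,0],[0,0,0.001,0,0,0]]'
python3 - <<'E'
from h import *
to(.468,.0198,.130,1.651)
s=arm.read_camera("side");t=arm.read_camera("top")
m=blob(mask(s,'y'),(190,215,225,260));ys,xs=np.nonzero(m);print(len(xs),xs.min(),xs.max(),ys.min(),ys.max(),xs.mean(),ys.mean())
m=blob(mask(t,'y'),(250,165,295,190));ys,xs=np.nonzero(m);print(xs.min(),xs.max(),ys.min(),ys.max())
b=cv2.resize(s[170:330,90:350],None,fx=3,fy=3,interpolation=cv2.INTER_CUBIC)
cv2.imwrite("pics/c9.png",b[:,:,::-1])
E
```

```text
clock: 14.23
ee_pos: [0.475, 0.0206, 0.2193]
ee_rot: [[-0.997, -0.08, -0.0], [-0.08, 0.997, 0.0], [0.0, 0.0, -1.0]]
force: [0.4, 0.2, -0.3]
width: 0.0002
grip_force: 0.0
clock: 15.23
ee_pos: [0.4674, 0.02, 0.1292]
ee_rot: [[-0.997, -0.08, 0.0], [-0.08, 0.997, 0.0], [-0.0, 0.0, -1.0]]
force: [2.0, 0.2, 13.1]
width: 0.0001
grip_force: 6.3
clock: 15.57
ee_pos: [0.4675, 0.02, 0.1291]
ee_rot: [[-0.997, -0.08, 0.001], [-0.08, 0.997, 0.0], [-0.001, -0.0, -1.0]]
force: [-0.1, 0.8, 13.6]
width: 0.0
grip_force: 6.7
row [-0.0005, -0.0002, -0.0009] [-0.0, 0.0011, 0.0] t 15.57 pos [0.4675 0.02   0.1291] q [ 0.04  0.26 -0.44  0.87  0.   -0.04] F [-0.1  0.8 13.6] w 0.0 g 6.747981235384941
85 201 210 225 239 205.65882352941176 233.0705882352941
263 280 168 176
```

View pics/c9.png

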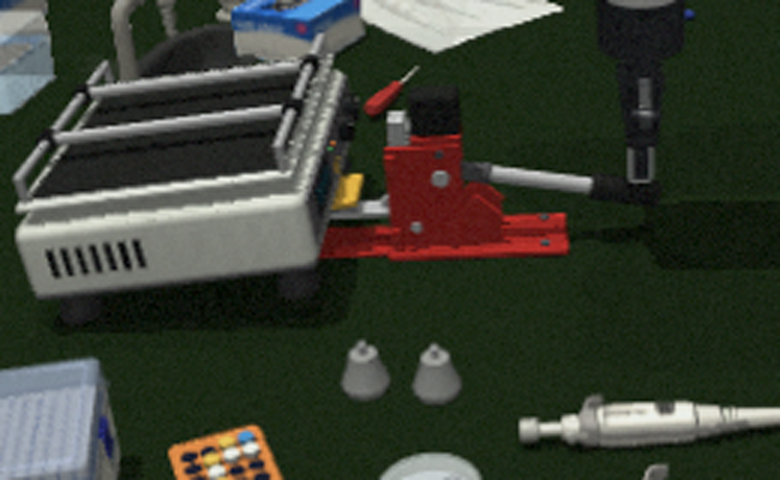

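After the fourth stroke the pad has risen about 7.4 px, which is roughly 20 mm at the pad and 16 mm at the feet. The jack is flat, the handle is on its stop, and the new feet and dish are where they were. Handing in.

```bash
python3 -c "
from workcell import arm
print(arm.finish_job())"
```

```text
the job is handed in; nothing more can be done
None
```

The jack is under the lift pad and was pumped four full strokes; I estimate from the camera images that the front feet are about 16 mm clear of the bench, and I handed the job in at about 16 s with the handle held fully down.

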